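# Find the heavier centrifuge counterweight and present it

### The arm

A 7-joint arm with a two-finger parallel gripper is mounted at the origin on a cart in front of the work surface, level with it; the furniture and walls round the work are solid. World frame = base frame: x ahead of the robot, y to its left, z up, the work surface at z = 0. Lengths are in m, angles in rad, forces in N, time in s.
With the tool pointing down it reaches from about 0.425 to 0.95 m from the base axis. Payload 16.7 kg.
Tool frame: the origin (TCP) lies midway between the tips of the shut fingers; the grasp point (between the pads) lies 19 mm behind it (ctrl.grip_point_offset is the distance from the TCP to the grasp point, in m); z points along the fingers, y is the line along which they close (so a half turn about z gives the same grasp; the last joint's range is limited). The gripper opens to 94 mm and grips with 3 to 60 N. Pads are 16 mm wide; open, the fingers measure 119 mm over their backs; the gripper's body (75 mm by 177 mm) begins 78 mm behind the grasp point.
Start: joints at [1.002, 0.426, 0.074, 1.606, -0.034, 1.111, -0.067], TCP at [0.274, -0.617, 0.205] pointing down, gripper open.
Joint ranges: [-2.85, 2.85], [-0.5, 2.14], [-1.23, 1.37], [0.21, 2.46], [-1.02, 4.16], [0.16, 2.05], [-2.73, 2.73]. Speed limits (rad/s): [1.89, 1.89, 2.39, 2.39, 3.01, 3.01, 3.01].

### API

Orientations are given as a unit quaternion [w, x, y, z].
In Python, from plant import monitor, optics, sign_off, find_in, masks_of, spot_point, ctrl gives the robot as it stands. The module is installed in compiled form; this text tells all that it offers.
- The arm moves only by the tool arm_command, never from a script. Its argument "rows" is a list that holds one entry, the list of rows, each a list of 7 numbers: the shift along the world's x, y, z in parts of the range, where 1.0 means 0.8 m, then the turn, a rotation vector about the world's x, y, z in normalised numbers (1 is 90 degrees), then the closure, from -1 (fully open) to 1 (shut). A call has 1 to 20 rows; each row is the pose to reach, as a shift and turn from the pose commanded when the call began; what a row does not reach only later rows make up. A row lasts 1/12 s, in which the tool goes at most 41.7 mm and 7.16 degrees, less where a joint would pass 70% of its speed; a pose out of reach is approached as far as the arm can. A shift or turn number past 1, either way, is cut back to 1. A call with a gripper value outside its range is refused whole. The fingers move at their own pace and stop on an object; the grip force is fixed at half the most. Time passes only in rows, so rows that repeat a pose let the fingers close. It gives the time, the measured TCP pose, the force, the opening and the grip force at its end, in the units of the state.
- monitor.get_obs(): the state, without advancing time (a new reading comes with each control period).
- optics.snapshot(name): name is "side" or "top"; returns the picture (400x640x3 uint8, blue, green, red); there is no depth.
- optics.camera_model(name): a dict with "fx", "fy", "cx", "cy" (pixels), "k1" (the pictures are not rectified: a ray, as slopes to the right and down, at radius r is drawn at 1 + k1 r^2 times it, then the intrinsics apply), "view" (4x4, takes a point from world to camera coordinates). Camera axes: x right, y up, looking along -z (the intrinsics and any distortion apply to the point x, -y, -z); pixel columns grow to the right and rows downward; lengths in m; the calibration is good to about 2 mm. A picture is of the moment at which its call begins. camera_model takes no time and is no camera call.
- sign_off(): hands the job in; it is judged then, once.
Trained networks look in the newest picture that a camera, given by its name, has taken for a name from the list of things; names that differ only in an ending like _2 or _b are one class to them, and where a whole thing is asked for, a point or a joint stands for the part that bears it (a point fixed in the world has none). Each returns a list of dicts, best first, with "p" (0 to 1); they miss things now and then, are a little off and sometimes report something else, mostly with a low value. They report only what shows in the picture. A call takes as long as a camera call. They do not tell look-alikes from the thing itself.
- find_in(camera, name): "extent" ([centre column, centre row, width, height] as shares, 0 to 1, of the picture: columns of its width, rows of its height, round what is visible of it).
- masks_of(camera, name): "mask" (400x640 bool, what is visible of it) and "extent" ([centre column, centre row, width, height] as shares, 0 to 1, of the picture: columns of its width, rows of its height, round what is visible of it).
- spot_point(camera, name): "point" ([column, row] as shares, 0 to 1, of the picture: columns of its width, rows of its height: a listed point, or the origin of a listed thing).
The state is a dict: "clock": time; "joints": joint angles; "qd": joint speeds; "tau": joint torques, N m; "position": TCP position; "eef_rot": TCP orientation; "wrist_force": force on the tool from outside, world axes, zero at the start; "wrist_torque": the same for the moment, N m; "opening": opening from 0.0 (shut) to 1.0 (fully open); "grasp_force": force on a finger pad.
Only numpy, scipy, OpenCV 4.12 (cv2) and the standard library are available. Lean on these libraries where they do the work, as an engineer would, in place of code of your own. Each camera call takes 0.05 s, during which the arm holds its last target. There are 200 camera calls.

### The job

The blue storage block holds two centrifuge counterweights that look alike, but one is heavier and is wanted to balance a loaded bucket. Push the block's front treadle fully down to its stop so that it catches and both weights stay raised; then lift the left weight clear out of the block and set it back in its well, lift the right one clear too, and judge by the force which is heavier. Finish holding the heavier one still and upright in the gripper, about 10 cm above the middle of the kidney dish, ready for a colleague to take (do not put it down or let go), with the other standing in its well, the treadle still caught down, and nothing else disturbed.

Things in the scene. Friction and masses are not known exactly. Their poses are not given: they have to be found in the camera images.
- block: fixed storage block, 80 mm deep (its x) by 170 mm wide (its y) by 92 mm high, blue with an aluminium top plate; a dark base plate runs on 126 mm in front of it under the treadle. Origin on the bench under the middle of the two wells; its x axis points away from the treadle, its y axis from the right well to the left; it stands turned by up to 0.25 rad
- well_left (a point): centre of the mouth of the left well (left as seen from the robot), in the top face 92 mm above the bench; round well of 41 mm diameter, axis vertical
- well_right (a point): centre of the mouth of the right well, 90 mm from the left one, same size and height
- treadle_pad (a point): middle of the top face of the treadle's black rubber pad (52 by 66 mm), about 125 mm in front of the wells' line. At rest 74 mm above the bench and sloping up towards the robot by 0.19 rad; at the stop 37 mm lower, sloping down as much. A small spring hook that catches the treadle's pin stands 50 mm to the left of it: keep the fingers near the middle
- treadle (a joint): angle of the treadle in rad: 0 raised at rest, 0.38 pressed to its stop (hinge 100 mm from the pad's middle). A spring and the weights push it up (8 to 14 N at the pad) until the hook snaps over its pin at about 0.35; let go then, it rises a little and stays caught near 0.34. It raises both weights together, 100 mm per rad
- weight_1: one counterweight: steel cylinder 36 mm across, 45 mm high, foot chamfered; stem 13 mm across, 12 mm high; round black knob 28 mm across, 57 to 77 mm above the foot: grip here. Origin at the centre of its underside, z up. In either well at the start, knob just below the top face; when raised, its underside is 43 mm below the top face. 0.15 to 0.55 kg; the heavier is over 0.1 kg heavier
- weight_2: the other counterweight, outwardly the same, in the other well
- dish: white kidney dish, 107 mm by 216 mm (its y) by 38 mm high, loose on the bench; origin at the middle of its underside
- timer: white lab timer 64 x 68 x 19 mm, a bystander; origin under its middle
- tape: roll of white tape lying flat near the dish (not the one at the back), 73 mm across, 25 mm high, a bystander; origin under its middle
- lifter: the lifter inside the block: two grey discs of 38 mm diameter, one on the floor of each well, on which the weights stand; the treadle raises them. Origin midway between the wells, level with the tops of the discs
There are look-alikes about, which are no part of the job. Leave any orange look-alike of the weight_1 alone. What is shaped like the weight_2 but orange or turquoise is not meant.

How it is judged:
By the outcome, as a careful person would: the job done as asked, in the order asked, and still so for the second after the job is handed in, while the arm keeps its last pose, push and grip.
It also fails if it takes over 72 s, if anything falls off the work surface, if the arm or the gripper's body presses on something with over 40 N, if the wrist force passes 120 N, or if a joint passes its speed limit or range.

## Working session

There is one attempt and no reset: what is moved stays moved. The work goes in short steps, Python scripts to look and compute and a tool call to move; the robot and the scene stay as the last step left them, time stands still between calls to the robot, and variables do not carry over. Pictures are saved under pics/ and viewed, at most 10 in all, crops included, and the job is handed in when it is done.

Besides the shell and the picture viewer there is one more tool, called after "Call:" by a JSON object that holds its "name" and its "arguments", one argument or row to a line. arm_command: Moves the arm, as the interface text tells. Its arguments: {"type":"object","properties":{"rows":{"type":"array","items":{"type":"array","items":{"type":"array","items":{"type":"number"}}}}},"required":["rows"]}

```bash
mkdir -p pics; cat > h.py <<'E'
import numpy as np, cv2
from scipy.optimize import least_squares
from plant import monitor, optics, sign_off, find_in, masks_of, spot_point, ctrl
C={n:optics.camera_model(n) for n in("side","top")}
def proj(n,P):
    c=C[n];P=np.atleast_2d(P);p=(np.array(c["view"])@np.c_[P,np.ones(len(P))].T).T
    s=np.c_[p[:,0]/-p[:,2],-p[:,1]/-p[:,2]]
    s=s*(1+c["k1"]*(s**2).sum(1,keepdims=True))
    return s*[c["fx"],c["fy"]]+[c["cx"],c["cy"]]
def onplane(n,px,z):
    return least_squares(lambda q:proj(n,[q[0],q[1],z])[0]-px,[.6,0]).x
def tri(ps,x0=(.6,0,.05)):
    r=least_squares(lambda q:np.concatenate([proj(n,q)[0]-px for n,px in ps.items()]),x0)
    return r.x,np.abs(r.fun).max()
def pt(l): return np.array(l)*[640,400]
E
cat > a.py <<'E'
from h import *
print({k:v for k,v in monitor.get_obs().items() if k in("clock","position","eef_rot","wrist_force","opening")}, ctrl.grip_point_offset)
for n in C:
    im=optics.snapshot(n);cv2.imwrite(f"pics/{n}0.png",im)
    print(n,"campos",np.linalg.inv(np.array(C[n]["view"]))[:3,3].round(3))
    for o in("well_left","well_right","treadle_pad","block","weight_1","dish","timer","tape"):
        print(o,[(pt(d["point"]).round(1).tolist(),round(d["p"],2)) for d in spot_point(n,o)[:4]])
E
python3 a.py
```

```text
{'clock': 0.0, 'position': array([ 0.27428501, -0.61628884,  0.20476793]), 'eef_rot': array([-6.10386431e-04,  9.78158219e-01,  2.07860745e-01, -1.91058727e-04]), 'wrist_force': array([-0.25630097,  0.1883644 ,  0.41970688]), 'opening': 1.0014001484877098} 0.0188
side campos [0.412 0.627 0.677]
well_left [([272.3, 259.0], 0.97)]
well_right [([285.1, 232.2], 0.72)]
treadle_pad [([333.7, 270.7], 0.72)]
block [([282.3, 271.9], 0.59), ([283.9, 231.8], 0.42), ([386.5, 224.9], 0.3)]
weight_1 [([338.2, 242.1], 0.87), ([230.1, 290.8], 0.77), ([240.3, 267.2], 0.6), ([366.7, 178.5], 0.53)]
dish [([364.2, 177.2], 0.62)]
timer [([317.1, 213.0], 0.77)]
tape [([388.0, 227.0], 0.94)]
top campos [0.428 0.005 1.231]
well_left [([239.7, 176.5], 0.77)]
well_right [([274.5, 178.0], 0.69)]
treadle_pad [([254.0, 223.8], 0.6)]
block []
weight_1 [([244.0, 180.8], 0.65), ([258.4, 154.7], 0.55), ([301.8, 218.0], 0.52), ([230.9, 148.6], 0.47)]
dish [([400.3, 231.9], 0.82)]
timer [([335.6, 192.4], 0.63)]
tape [([334.0, 267.1], 0.83)]
```

```bash
python3 - <<'E'
from h import *
for n,(x0,y0,x1,y1),f in(("top",(160,90,480,330),2.5),("side",(180,130,440,325),3)):
    im=cv2.imread(f"pics/{n}0.png")[y0:y1,x0:x1];cv2.imwrite(f"pics/{n}0c.png",cv2.resize(im,None,fx=f,fy=f,interpolation=cv2.INTER_CUBIC))
D={"well_left":((272.3,259),(239.7,176.5)),"well_right":((285.1,232.2),(274.5,178)),"pad":((333.7,270.7),(254,223.8)),"dish":((364.2,177.2),(400.3,231.9)),"tape":((388,227),(334,267.1)),"timer":((317.1,213),(335.6,192.4))}
for k,(s,t) in D.items():
    p,e=tri({"side":np.array(s),"top":np.array(t)});print(k,p.round(4),round(e,2))
for k in("well_left","well_right"):
    s,t=D[k];print(onplane("side",s,.092).round(4),onplane("top",t,.092).round(4))
E
```

```text
well_left [0.6376 0.2022 0.0975] 0.98
well_right [0.6396 0.1143 0.0838] 0.16
pad [0.5185 0.1686 0.054 ] 1.12
dish [ 0.5106 -0.227  -0.0018] 1.81
tape [ 0.4163 -0.0447 -0.0071] 2.8
timer [ 0.6143 -0.0494 -0.0049] 0.42
[0.6381 0.1981] [0.6411 0.2038]
[0.6368 0.1214] [0.6377 0.1134]
```

View pics/top0c.png

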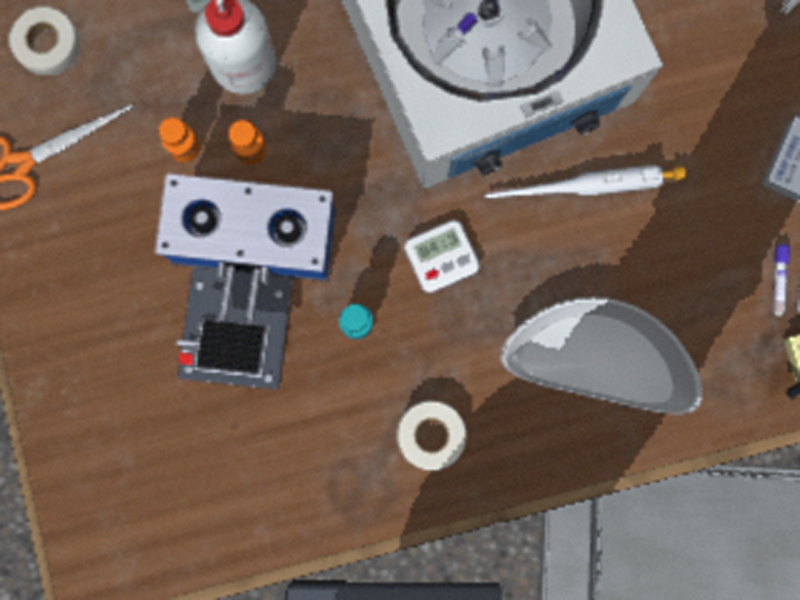

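View pics/side0c.png

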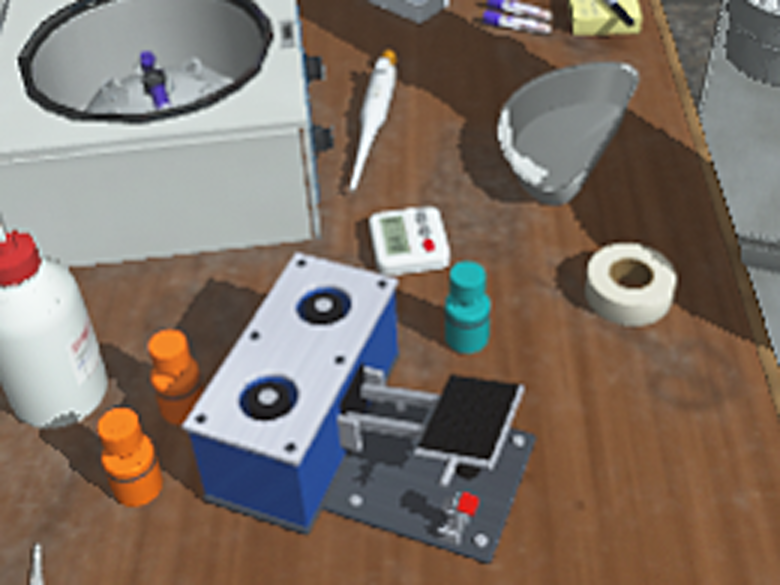

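The top crop shows the block with its two wells at about full-image (241,177) for the left and (275,181) for the right. The black pad is at (253,228), with the red hook to its left at (234,233), and the dish is at (401,231). There are four look-alikes: two orange at (231,147) and (258,145), one turquoise at (302,218), plus a second tape at the back left. The counterweights meant are the black-knobbed ones in the blue block's wells; the side crop confirms this, with knobs at (270,263) and (288,232). Next I'll refine the well, pad and dish positions from contours.

```bash
cat > b.py <<'E'
from h import *
obs={}
box={"top":(215,155,300,205),"side":(235,210,320,290)}
for n in C:
    im=cv2.imread(f"pics/{n}0.png");hsv=cv2.cvtColor(im,cv2.COLOR_BGR2HSV)
    x0,y0,x1,y1=box[n]
    m=((hsv[...,1]<70)&(hsv[...,2]>105)).astype(np.uint8);b=np.zeros_like(m);b[y0:y1,x0:x1]=1;m&=b
    k,l,s,c=cv2.connectedComponentsWithStats(m,connectivity=4);i=1+s[1:,4].argmax();m=(l==i).astype(np.uint8)
    cs,h=cv2.findContours(m,cv2.RETR_CCOMP,cv2.CHAIN_APPROX_NONE)
    ext=max(cs,key=cv2.contourArea);r=cv2.minAreaRect(ext);
    ap=cv2.approxPolyDP(cv2.convexHull(ext),4,True)[:,0]
    print(n,"plate area",s[i,4],ap.tolist())
    for q,hh in zip(cs,h[0]):
        if hh[3]>=0 and cv2.contourArea(q)>40:
            f=cv2.fitEllipse(q);print(" hole",np.round(f[0],2),np.round(f[1],1));obs.setdefault(n,[]).append(f[0])
    # pad: dark
    px={"top":(235,215,270,245),"side":(315,250,360,290)}[n]
    d=np.zeros_like(m);d[px[1]:px[3],px[0]:px[2]]=(im.max(2)<45)[px[1]:px[3],px[0]:px[2]]
    k,l,s,c=cv2.connectedComponentsWithStats(d);i=1+s[1:,4].argmax();q=np.argwhere(l==i)[:,::-1].astype(np.int32)
    M=cv2.moments((l==i).astype(np.uint8));print(" pad",round(M['m10']/M['m00'],2),round(M['m01']/M['m00'],2),s[i],cv2.boxPoints(cv2.minAreaRect(q)).round(1).tolist())
    obs[n+"pad"]=(M['m10']/M['m00'],M['m01']/M['m00'])
p,e=tri({n:obs[n+"pad"] for n in C});print("pad",p.round(4),e)
T=sorted(obs["top"]);S=sorted(obs["side"])
for nm,t,s in(("L",T[0],S[0]),("R",T[-1],S[-1])):
    p,e=tri({"top":t,"side":s});print(nm,p.round(4),round(e,2),onplane("top",t,.092).round(4),onplane("side",s,.092).round(4))
# joint fit
def W(q):
    x,y,a=q;u=np.array([-np.sin(a),np.cos(a)])*.045
    return np.array([[x+u[0],y+u[1],.092],[x-u[0],y-u[1],.092]])
def res(q):
    w=W(q);return np.r_[(proj("top",w)-[T[0],T[-1]]).ravel(),(proj("side",w)-[S[0],S[-1]]).ravel()]
r=least_squares(res,[.64,.158,0]);print("block",r.x.round(4),r.fun.round(2),W(r.x).round(4))
x,y,a=r.x
print("pad pred",x-.125*np.cos(a),y-.125*np.sin(a))
g=[spot_point(n,"dish") for n in C]
for n in C:
    d=masks_of(n,"dish")[0];m=d["mask"].astype(np.uint8);M=cv2.moments(m);print(n,d["p"],M['m10']/M['m00'],M['m01']/M['m00'],np.round(cv2.boxPoints(cv2.minAreaRect(np.argwhere(m)[:,::-1].astype(np.int32))),0).tolist())
E
python3 b.py
```

```text
side plate area 2408 [[319, 210], [319, 220], [279, 284], [241, 272], [278, 213]]
 hole [268.99 262.14] [15.7 20.8]
 hole [287.42 231.47] [13.2 19.1]
 pad 336.01 268.75 [320 256  32  27 588] [[319.70001220703125, 277.8999938964844], [330.3999938964844, 250.10000610351562], [352.0, 258.3999938964844], [341.29998779296875, 286.20001220703125]]
top plate area 1907 [[225, 161], [291, 166], [289, 197], [261, 204], [222, 191]]
 hole [274.09 180.02] [15.1 15.7]
 hole [239.74 176.47] [15.1 15.7]
 pad 251.95 227.97 [240 218  25  21 420] [[239.10000610351562, 235.5], [241.3000030517578, 217.5], [264.70001220703125, 220.5], [262.3999938964844, 238.39999389648438]]
pad [0.5103 0.1723 0.0673] 0.33887657271233707
L [0.6427 0.2046 0.0882] 0.31 [0.6412 0.2037] [0.6418 0.2073]
R [0.6336 0.1148 0.0882] 0.2 [0.6323 0.1144] [0.6325 0.1181]
block [ 0.6372  0.1609 -0.1011] [-0.74 -0.21 -0.67 -0.13  0.29 -0.64  0.23 -0.67] [[0.6418 0.2056 0.092 ]
 [0.6327 0.1161 0.092 ]]
pad pred 0.5128626952954951 0.17348784015998256
side 0.98 367.5444297082228 172.0106100795756 [[337.0, 186.0], [361.0, 138.0], [394.0, 155.0], [370.0, 203.0]]
top 0.85 402.2352941176471 232.26039215686274 [[359.0, 240.0], [367.0, 202.0], [447.0, 220.0], [438.0, 258.0]]
```

Units first: shifts go in shares of 0.8 m and turns go in shares of 90 degrees. So 77 cm / 80 = 0.9625, 23.7 cm / 80 = 0.2963, -0.52 rad / 1.5708 = -0.331.

Call:
{"name": "arm_command", "arguments": {
  "rows": [
    [[0.05,0.0625,0.05,0,0,-0.0318,1],[0.0875,0.1,0.075,0,0,-0.0637,1],[0.125,0.1438,0.1,0,0,-0.0955,1],[0.1563,0.1875,0.1125,0,0,-0.1273,1],[0.1875,0.2313,0.1125,0,0,-0.1592,1],[0.2125,0.275,0.1125,0,0,-0.191,1],[0.2375,0.3188,0.1125,0,0,-0.2228,1],[0.2563,0.3625,0.1125,0,0,-0.2546,1],[0.275,0.4125,0.1125,0,0,-0.2865,1],[0.2813,0.4625,0.1125,0,0,-0.3183,1],[0.2875,0.5125,0.1125,0,0,-0.331,1],[0.29,0.5625,0.1125,0,0,-0.331,1],[0.2925,0.6125,0.1125,0,0,-0.331,1],[0.2938,0.6625,0.1125,0,0,-0.331,1],[0.295,0.7125,0.1125,0,0,-0.331,1],[0.2963,0.7625,0.1,0,0,-0.331,1],[0.2963,0.8125,0.0875,0,0,-0.331,1],[0.2963,0.8625,0.075,0,0,-0.331,1],[0.2963,0.9125,0.0625,0,0,-0.331,1],[0.2963,0.9625,0.05,0,0,-0.331,1]]
  ]
}}

```text
clock: 2.77
position: [0.5111, 0.1269, 0.2525]
eef_rot: [-0.0, 0.999, -0.051, 0.0]
wrist_force: [1.2, -0.9, 1.1]
opening: 0.007
grasp_force: 0.0
```

To row units: -13 cm / 80 = -0.1625, 1.9 cm / 80 = 0.0238.

Call:
{"name": "arm_command", "arguments": {
  "rows": [
    [[0,0.0238,-0.0375,0,0,0,1],[0,0.0238,-0.075,0,0,0,1],[0,0.0238,-0.1125,0,0,0,1],[0,0.0238,-0.15,0,0,0,1],[0,0.0238,-0.1625,0,0,0,1],[0,0.0238,-0.1625,0,0,0,1],[0,0.0238,-0.1625,0,0,0,1]]
  ]
}}

```text
clock: 3.35
position: [0.5118, 0.1441, 0.1232]
eef_rot: [-0.0, 0.999, -0.051, 0.0]
wrist_force: [0.1, -0.0, 0.3]
opening: 0.005
grasp_force: 0.0
```

To row units: -7.8 cm / 80 = -0.0975, 2.9 cm / 80 = 0.0363.

Call:
{"name": "arm_command", "arguments": {
  "rows": [
    [[0,0.0363,-0.0125,0,0,0,1],[0,0.0363,-0.0375,0,0,0,1],[0,0.0363,-0.05,0,0,0,1],[0,0.0363,-0.0625,0,0,0,1],[0,0.0363,-0.0713,0,0,0,1],[0,0.0363,-0.08,0,0,0,1],[0,0.0363,-0.0875,0,0,0,1],[0,0.0363,-0.0938,0,0,0,1],[0,0.0363,-0.0975,0,0,0,1],[0,0.0363,-0.0975,0,0,0,1]]
  ]
}}

```text
clock: 4.18
position: [0.5111, 0.1726, 0.0451]
eef_rot: [0.0, 0.999, -0.051, -0.0]
wrist_force: [-8.6, 2.2, 11.7]
opening: 0.003
grasp_force: 6.3
```

To row units: -0.8 cm / 80 = -0.01, -0.6 cm / 80 = -0.0075.

Call:
{"name": "arm_command", "arguments": {
  "rows": [
    [[0,0,-0.0038,0,0,0,1],[0,0,-0.0075,0,0,0,1],[0,0,-0.01,0,0,0,1],[0,0,-0.01,0,0,0,1]]
  ]
}}

```text
clock: 4.52
position: [0.5115, 0.1726, 0.0374]
eef_rot: [0.0, 0.999, -0.051, 0.0]
wrist_force: [-6.9, 1.9, 11.9]
opening: 0.007
grasp_force: 6.1
```

To row units: -0.3 cm / 80 = -0.0038, -0.2 cm / 80 = -0.0025.

Call:
{"name": "arm_command", "arguments": {
  "rows": [
    [[0,0,-0.0013,0,0,0,1],[0,0,-0.0025,0,0,0,1],[0,0,-0.0038,0,0,0,1],[0,0,-0.0038,0,0,0,1]]
  ]
}}

```text
clock: 4.85
position: [0.5118, 0.1726, 0.0353]
eef_rot: [0.0, 0.999, -0.051, 0.0]
wrist_force: [-10.7, -0.5, 26.9]
opening: 0.003
grasp_force: 14.3
```

To row units: -0.15 cm / 80 = -0.0019, -0.1 cm / 80 = -0.0013.

Call:
{"name": "arm_command", "arguments": {
  "rows": [
    [[0,0,-0.0013,0,0,0,1],[0,0,-0.0019,0,0,0,1],[0,0,-0.0019,0,0,0,1]]
  ]
}}

```text
clock: 5.1
position: [0.5119, 0.1727, 0.0345]
eef_rot: [0.0, 0.999, -0.051, 0.001]
wrist_force: [-16.0, -2.5, 40.3]
opening: 0.008
grasp_force: 21.3
```

To row units: 20 cm / 80 = 0.25, 19 cm / 80 = 0.2375.

Call:
{"name": "arm_command", "arguments": {
  "rows": [
    [[0,0,0.0038,0,0,0,1],[0,0,0.0075,0,0,0,1],[0,0,0.0125,0,0,0,1],[0,0,0.02,0,0,0,1],[0,0,0.05,0,0,0,0],[0,0,0.1,0,0,0,0],[0,0,0.15,0,0,0,-0.2],[0,0,0.2,0,0,0,-0.2],[0,-0.0375,0.2375,0,0,0,-0.2],[0,-0.075,0.25,0,0,0,-0.2],[0,-0.1125,0.25,0,0,0,-0.2],[0,-0.1125,0.25,0,0,0,-0.2],[0,-0.1125,0.25,0,0,0,-0.2]]
  ]
}}

```text
clock: 6.18
position: [0.5118, 0.0809, 0.2329]
eef_rot: [0.0, 0.999, -0.053, 0.001]
wrist_force: [-0.5, 0.9, 0.4]
opening: 0.586
grasp_force: 0.0
```

```bash
python3 - <<'E'
from h import *
s=monitor.get_obs();print(s["position"],s["opening"],s["wrist_force"],s["clock"])
o=[]
for n,(x0,y0,x1,y1) in(("side",(230,190,360,300)),("top",(205,145,335,255))):
    im=optics.snapshot(n);cv2.imwrite(f"pics/{n}1.png",im);o.append(cv2.resize(im[y0:y1,x0:x1],(400,338),interpolation=cv2.INTER_CUBIC))
cv2.imwrite("pics/c1.png",np.hstack(o))
E
```

```text
[0.51176807 0.08092286 0.23294668] 0.5857064787176233 [-0.4507786   0.92510538  0.37994923] 6.1833
```

View pics/c1.png

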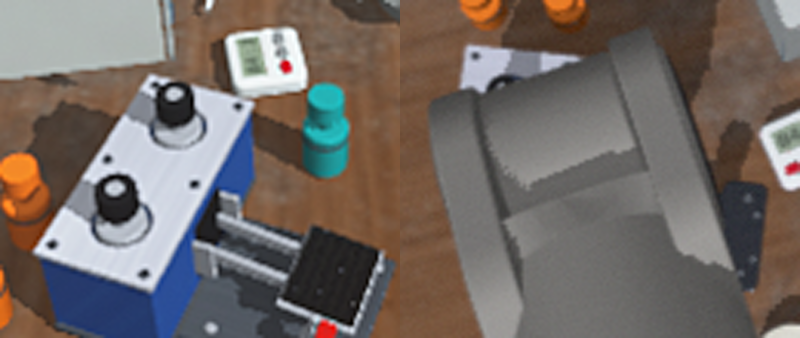

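The treadle is caught down and both black knobs stand raised, with the left at side pixel (267,254) and the right at (287,224). Next I'll move above the left one.

```bash
python3 - <<'E'
from h import *
print(proj("side",[[.642,.2053,.116],[.633,.1157,.116],[.642,.2053,.126],[.633,.1157,.126]]).round(1))
im=cv2.imread("pics/side1.png")
for b in((255,238,282,264),(274,210,302,232)):
    m=np.zeros((400,640),np.uint8);m[b[1]:b[3],b[0]:b[2]]=(im.max(2)<75)[b[1]:b[3],b[0]:b[2]]
    k,l,s,c=cv2.connectedComponentsWithStats(m);i=1+s[1:,4].argmax();print(s[i],c[i].round(1))
E
```

```text
[[267.9 253.7]
 [286.7 223. ]
 [267.3 250.4]
 [286.3 219.7]]
[261 247  14  16 150] [267.5 254.9]
[280 217  14  15 132] [286.4 224.1]
```

Call:
{"name": "arm_command", "arguments": {
  "rows": [
    [[0.0375,0.0375,0,0,0,0,-0.2],[0.075,0.075,0,0,0,0,-0.2],[0.1125,0.1125,0,0,0,0,-0.2],[0.15,0.1438,-0.025,0,0,0,-0.2],[0.1625,0.155,-0.05,0,0,0,-0.2],[0.1625,0.155,-0.075,0,0,0,-0.2],[0.1625,0.155,-0.0875,0,0,0,-0.2],[0.1625,0.155,-0.0875,0,0,0,-0.2]]
  ]
}}

```text
clock: 6.95
position: [0.6397, 0.2074, 0.1591]
eef_rot: [0.001, 0.999, -0.05, -0.002]
wrist_force: [-0.5, 0.2, 0.6]
opening: 0.601
grasp_force: 0.0
```

To row units: -6 cm / 80 = -0.075, -5.5 cm / 80 = -0.0688.

Call:
{"name": "arm_command", "arguments": {
  "rows": [
    [[0,0,-0.025,0,0,0,-0.2],[0,0,-0.05,0,0,0,-0.2],[0,0,-0.0688,0,0,0,-0.2],[0,0,-0.075,0,0,0,-0.2],[0,0,-0.075,0,0,0,-0.2],[0,0,-0.075,0,0,0,-0.2]]
  ]
}}

```text
clock: 7.45
position: [0.6419, 0.2072, 0.1034]
eef_rot: [-0.0, 0.999, -0.051, 0.001]
wrist_force: [0.5, -0.2, 0.7]
opening: 0.598
grasp_force: 0.0
```

To row units: -0.6 cm / 80 = -0.0075, -0.2 cm / 80 = -0.0025.

Call:
{"name": "arm_command", "arguments": {
  "rows": [
    [[0,-0.0025,-0.0075,0,0,0,-0.2],[0,-0.0025,-0.0075,0,0,0,-0.2],[0,-0.0025,-0.0075,0,0,0,0.2],[0,-0.0025,-0.0075,0,0,0,0.6],[0,-0.0025,-0.0075,0,0,0,1],[0,-0.0025,-0.0075,0,0,0,1],[0,-0.0025,-0.0075,0,0,0,1],[0,-0.0025,-0.0075,0,0,0,1]]
  ]
}}

```text
clock: 8.12
position: [0.6415, 0.2051, 0.0961]
eef_rot: [-0.0, 0.999, -0.051, 0.0]
wrist_force: [-0.0, 1.0, 1.1]
opening: 0.293
grasp_force: 30.0
```

To row units: 7 cm / 80 = 0.0875, 1.5 cm / 80 = 0.0188.

Call:
{"name": "arm_command", "arguments": {
  "rows": [
    [[0,0,0.0063,0,0,0,1],[0,0,0.0188,0,0,0,1],[0,0,0.0313,0,0,0,1],[0,0,0.0438,0,0,0,1],[0,0,0.0563,0,0,0,1],[0,0,0.0688,0,0,0,1],[0,0,0.0813,0,0,0,1],[0,0,0.0875,0,0,0,1],[0,0,0.0875,0,0,0,1],[0,0,0.0875,0,0,0,1],[0,0,0.0875,0,0,0,1],[0,0,0.0875,0,0,0,1]]
  ]
}}

```text
clock: 9.12
position: [0.6411, 0.2049, 0.1653]
eef_rot: [0.0, 0.999, -0.051, -0.0]
wrist_force: [0.5, 0.3, -2.5]
opening: 0.292
grasp_force: 30.0
```

```bash
python3 - <<'E'
from h import *
F=[]
for i in range(8):
    im=optics.snapshot("side");F.append(monitor.get_obs()["wrist_force"])
print(np.mean(F,0).round(2),np.std(F,0).round(2))
cv2.imwrite("pics/c2.png",cv2.resize(im[170:310,200:370],None,fx=3,fy=3,interpolation=cv2.INTER_CUBIC))
E
```

```text
[-0.13 -0.41 -2.15] [0.4  0.29 0.52]
```

View pics/c2.png

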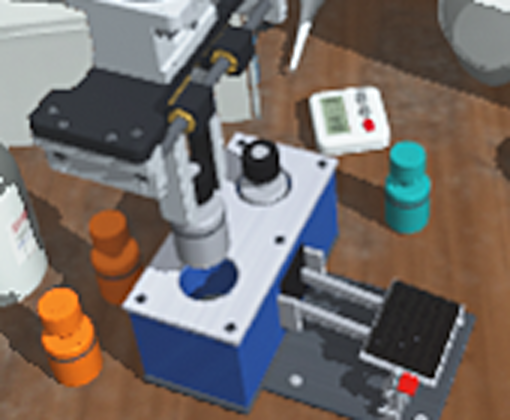

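The left weight hangs clear over its well, at crop pixel (205,235) above the empty well mouth, and the treadle is still down. Fz is about -2.2 N. I'll set it back now.

To row units: -6.8 cm / 80 = -0.085, -2.2 cm / 80 = -0.0275.

Call:
{"name": "arm_command", "arguments": {
  "rows": [
    [[0,0,-0.015,0,0,0,1],[0,0,-0.0275,0,0,0,1],[0,0,-0.0375,0,0,0,1],[0,0,-0.0475,0,0,0,1],[0,0,-0.0575,0,0,0,1],[0,0,-0.0675,0,0,0,1],[0,0,-0.0763,0,0,0,1],[0,0,-0.0825,0,0,0,1],[0,0,-0.085,0,0,0,1],[0,0,-0.085,0,0,0,1],[0,0,-0.085,0,0,0,1]]
  ]
}}

```text
clock: 10.43
position: [0.6416, 0.2051, 0.0982]
eef_rot: [-0.0, 0.999, -0.051, 0.0]
wrist_force: [-0.6, -0.0, -1.7]
opening: 0.29
grasp_force: 30.0
```

To row units: -0.2 cm / 80 = -0.0025, -0.1 cm / 80 = -0.0013.

Call:
{"name": "arm_command", "arguments": {
  "rows": [
    [[0,0,-0.0013,0,0,0,1],[0,0,-0.0025,0,0,0,1],[0,0,-0.0025,0,0,0,1]]
  ]
}}

```text
clock: 10.68
position: [0.6417, 0.2051, 0.0962]
eef_rot: [-0.0, 0.999, -0.051, 0.0]
wrist_force: [0.9, 0.5, -2.4]
opening: 0.292
grasp_force: 30.0
```

To row units: -0.1 cm / 80 = -0.0013.

Call:
{"name": "arm_command", "arguments": {
  "rows": [
    [[0,0,-0.0013,0,0,0,1],[0,0,-0.0013,0,0,0,1],[0,0,-0.0013,0,0,0,1]]
  ]
}}

```text
clock: 10.93
position: [0.6419, 0.2052, 0.0958]
eef_rot: [-0.0, 0.999, -0.051, 0.001]
wrist_force: [-2.2, -0.2, 6.5]
opening: 0.29
grasp_force: 30.0
```

To row units: -8.9 cm / 80 = -0.1113, -6 cm / 80 = -0.075.

Call:
{"name": "arm_command", "arguments": {
  "rows": [
    [[0,0,0,0,0,0,0.4],[0,0,0,0,0,0,-0.2],[0,0,0,0,0,0,-0.2],[0,0,0,0,0,0,-0.2],[0,0,0,0,0,0,-0.2],[0,0,0.0125,0,0,0,-0.2],[0,0,0.0375,0,0,0,-0.2],[0,0,0.0625,0,0,0,-0.2],[0,0,0.075,0,0,0,-0.2],[-0.0038,-0.0375,0.075,0,0,0,-0.2],[-0.0075,-0.075,0.075,0,0,0,-0.2],[-0.0113,-0.1113,0.075,0,0,0,-0.2],[-0.0113,-0.1113,0.075,0,0,0,-0.2],[-0.0113,-0.1113,0.075,0,0,0,-0.2],[-0.0113,-0.1113,0.075,0,0,0,-0.2]]
  ]
}}

```text
clock: 12.18
position: [0.6325, 0.1166, 0.1553]
eef_rot: [-0.0, 0.999, -0.051, 0.0]
wrist_force: [0.4, -0.3, 0.1]
opening: 0.601
grasp_force: 0.0
```

```bash
python3 - <<'E'
from h import *
F=[]
for i in range(8):
    im=optics.snapshot("side");F.append(monitor.get_obs()["wrist_force"])
s=monitor.get_obs();print(s["position"].round(4),s["opening"],s["clock"])
print(np.mean(F,0).round(2),np.std(F,0).round(2))
cv2.imwrite("pics/c3.png",cv2.resize(im[170:310,200:370],None,fx=3,fy=3,interpolation=cv2.INTER_CUBIC))
E
```

```text
[0.6324 0.1165 0.1549] 0.6022352046429372 12.5833
[-0.07  0.24  0.09] [0.45 0.21 0.29]
```

View pics/c3.png

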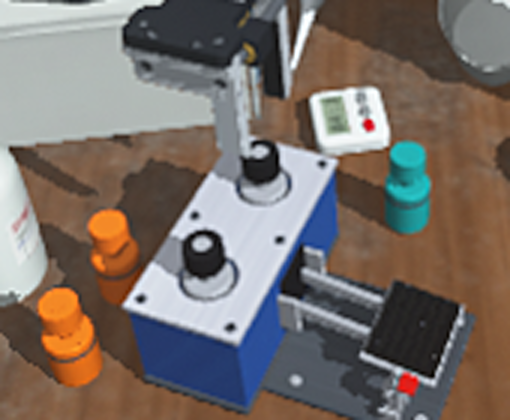

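The left weight stands in its well again, with its knob at crop (205,253), and the gripper is over the right one. The empty baseline is about 0.1 N, so the left weight is about 2.25 N.

To row units: -5.9 cm / 80 = -0.0738, -5.5 cm / 80 = -0.0688.

Call:
{"name": "arm_command", "arguments": {
  "rows": [
    [[0.0013,-0.0013,-0.0188,0,0,0,-0.2],[0.0013,-0.0013,-0.0375,0,0,0,-0.2],[0.0013,-0.0013,-0.0563,0,0,0,-0.2],[0.0013,-0.0013,-0.0688,0,0,0,-0.2],[0.0013,-0.0013,-0.0738,0,0,0,-0.2],[0.0013,-0.0013,-0.0738,0,0,0,-0.2],[0.0013,-0.0013,-0.0738,0,0,0,0.2],[0.0013,-0.0013,-0.0738,0,0,0,0.6],[0.0013,-0.0013,-0.0738,0,0,0,1],[0.0013,-0.0013,-0.0738,0,0,0,1],[0.0013,-0.0013,-0.0738,0,0,0,1],[0.0013,-0.0013,-0.0738,0,0,0,1]]
  ]
}}

```text
clock: 13.58
position: [0.6337, 0.1152, 0.0964]
eef_rot: [-0.0, 0.999, -0.051, 0.0]
wrist_force: [-1.0, 0.6, 1.6]
opening: 0.296
grasp_force: 30.0
```

Call:
{"name": "arm_command", "arguments": {
  "rows": [
    [[0,0,0.0063,0,0,0,1],[0,0,0.0188,0,0,0,1],[0,0,0.0313,0,0,0,1],[0,0,0.0438,0,0,0,1],[0,0,0.0563,0,0,0,1],[0,0,0.0688,0,0,0,1],[0,0,0.0813,0,0,0,1],[0,0,0.0875,0,0,0,1],[0,0,0.0875,0,0,0,1],[0,0,0.0875,0,0,0,1],[0,0,0.0875,0,0,0,1],[0,0,0.0875,0,0,0,1]]
  ]
}}

```text
clock: 14.58
position: [0.6331, 0.1149, 0.1653]
eef_rot: [0.0, 0.999, -0.051, -0.0]
wrist_force: [0.0, 0.2, -5.7]
opening: 0.292
grasp_force: 30.0
```

```bash
python3 - <<'E'
from h import *
F=[]
for i in range(8):
    im=optics.snapshot("side");F.append(monitor.get_obs()["wrist_force"])
s=monitor.get_obs();print(s["position"].round(4),s["opening"],s["clock"])
print(np.mean(F,0).round(2),np.std(F,0).round(2))
E
```

```text
[0.6334 0.115  0.1659] 0.2914760489230553 14.9833
[-0.03  0.24 -4.93] [0.4  0.49 0.38]
```

The right weight is about 5.0 N against 2.25 N for the left, so it is the heavier (about 0.28 kg more). I'll check the dish middle, then carry it there.

```bash
python3 - <<'E'
from h import *
for n in C:
    optics.snapshot(n)
    for z in(0,.038):
        print(n,z,[onplane(n,p,z).round(3) for p in {"top":[(402.8,230),(402.2,232.3)],"side":[(365.5,170.5),(367.5,172)]}[n]])
    print([(pt(d["point"]).round(1),round(d["p"],2),onplane(n,pt(d["point"]),0).round(3)) for d in spot_point(n,"dish")[:2]])
    m=masks_of(n,"dish")[0]["mask"];q=np.argwhere(m)[::1,::-1]
    if n=="top":
        P=np.array([onplane(n,p,.038) for p in cv2.convexHull(q.astype(np.int32))[:,0].astype(float)])
        r=cv2.minAreaRect((P*1000).astype(np.float32));print("rect",r)
E
```

```text
side 0 [array([ 0.517, -0.258]), array([ 0.51 , -0.252])]
side 0.038 [array([ 0.511, -0.208]), array([ 0.505, -0.203])]
[(array([364. , 178.1]), 0.7, array([ 0.516, -0.22 ]))]
top 0 [array([ 0.511, -0.234]), array([ 0.505, -0.232])]
top 0.038 [array([ 0.508, -0.227]), array([ 0.502, -0.225])]
[(array([399.4, 231.6]), 0.94, array([ 0.507, -0.225]))]Traceback (most recent call last):
  File "<stdin>", line 7, in <module>
IndexError: list index out of range
```

To row units: -34.2 cm / 80 = -0.4275, -33.5 cm / 80 = -0.4188.

Call:
{"name": "arm_command", "arguments": {
  "rows": [
    [[0,0,0.0188,0,0,0,1],[-0.0125,-0.0188,0.0375,0,0,0,1],[-0.025,-0.05,0.0375,0,0,0,1],[-0.0375,-0.0813,0.0375,0,0,0,1],[-0.05,-0.1125,0.0375,0,0,0,1],[-0.0625,-0.1438,0.0375,0,0,0,1],[-0.075,-0.175,0.0375,0,0,0,1],[-0.0875,-0.2063,0.0375,0,0,0,1],[-0.1,-0.2375,0.0375,0,0,0,1],[-0.1125,-0.2688,0.0375,0,0,0,1],[-0.125,-0.3,0.0375,0,0,0,1],[-0.1375,-0.3313,0.0375,0,0,0,1],[-0.15,-0.3625,0.0375,0,0,0,1],[-0.1513,-0.3875,0.0375,0,0,0,1],[-0.1525,-0.4063,0.025,0,0,0,1],[-0.1538,-0.4188,0.0125,0,0,0,1],[-0.1538,-0.4275,0.0063,0,0,0,1],[-0.1538,-0.4275,0,0,0,0,1],[-0.1538,-0.4275,0,0,0,0,1],[-0.1538,-0.4275,0,0,0,0,1]]
  ]
}}

```text
clock: 16.95
position: [0.5107, -0.2258, 0.1657]
eef_rot: [-0.0, 0.999, -0.05, -0.0]
wrist_force: [0.1, -0.7, -5.4]
opening: 0.291
grasp_force: 30.0
```

To row units: 0.2 cm / 80 = 0.0025.

Call:
{"name": "arm_command", "arguments": {
  "rows": [
    [[0,0,0.0025,0,0,0,1],[0,0,0.0025,0,0,0,1],[0,0,0.0025,0,0,0,1],[0,0,0.0025,0,0,0,1],[0,0,0.0025,0,0,0,1],[0,0,0.0025,0,0,0,1]]
  ]
}}

```text
clock: 17.45
position: [0.5105, -0.2269, 0.168]
eef_rot: [0.0, 0.999, -0.051, 0.0]
wrist_force: [0.5, 0.6, -5.1]
opening: 0.293
grasp_force: 30.0
```

```bash
python3 - <<'E'
from h import *
im=optics.snapshot("side");s=monitor.get_obs();print(s["position"].round(4),s["opening"],s["grasp_force"],s["wrist_force"],abs(s["qd"]).max(),s["clock"])
print(proj("side",[s["position"]-[0,0,.047]]).round(1))
cv2.imwrite("pics/c4.png",cv2.resize(im[100:310,210:440],None,fx=2.8,fy=2.8,interpolation=cv2.INTER_CUBIC))
E
```

```text
[ 0.5104 -0.227   0.168 ] 0.2892470188021152 29.99904692173004 [-0.72408191 -0.36643374 -4.5548554 ] 0.00130431871605147 17.5
[[368.8 142.5]]
```

View pics/c4.png

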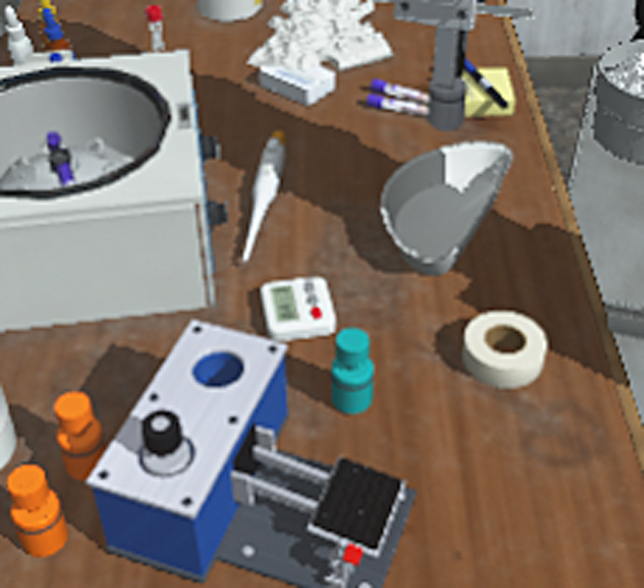

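The heavier weight hangs upright over the dish, at crop (446,108), with its underside about 12 cm above the bench. The left weight stands in its well at (163,440), the treadle is still caught down, and the bystanders are undisturbed.

```bash
python3 -c "
from plant import sign_off
print(sign_off())"
```

```text
the job is handed in; nothing more can be done
None
```

The job is handed in: the right weight is the heavier (about 5.0 N against 2.25 N) and is held still and upright over the middle of the dish, its underside about 12 cm above the bench (8 cm above the rim), with the left weight back in its well and the treadle caught down.

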